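Index a condiment carousel one stop with its spring pin

TASK

Bring the salt shaker round to the front pointer of the condiment carousel: pull the deck's spring index pin up by its black knob, turn the deck one stop the right way, and let the pin drop fully home in that next hole. The side holes are only roughly 45 degrees from the front and hidden under the deck, so short of the hole let the pin ride on its track under its spring and slide it along to feel for the hole, stop turning as soon as it drops in, and never force the deck against the engaged pin. Keep everything on the deck upright, leave the things around the carousel alone, and let go of the knob at the end.

Things in the scene. Friction and masses are not known exactly. Their poses are not given: they have to be found in the camera images.
- carousel: Fixed foot of the condiment carousel, a steel disc 260 mm across. Origin on the turning axis at worktop height, z up; its own -x axis points to the front pointer. A round wooden deck, 250 mm across, turns on it; deck top 44 mm above the worktop, with three black rubber pads 2 mm thick, centres 60 mm from the axis: two small ones 45 degrees either side of the knob, a larger one opposite it.
- front_pointer (a point): Tip of the small steel nub that marks the front, fixed on the foot 150 mm from the turning axis and 8 mm above the worktop.
- front_place (a point): Point fixed to the foot (it does not turn) on the line from the axis to the front pointer, 60 mm from the axis, 46 mm above the worktop (level with the pads' tops): where the salt shaker should come to stand, give or take the unsure hole position.
- deck (a joint): Turning angle of the deck in rad, 0 at the start (knob over the front pointer), positive anticlockwise seen from above; end stops at -1.2 and 1.2. Moderate friction (0.2 N m, 2 N at the knob): it stays where it is left. A side hole lies 35 to 55 degrees (0.61 to 0.96 rad) from the front hole, different for each side and each time, and cannot be seen.
- index_knob (a joint): How far the index pin is drawn up, in m: 0 is fully home in a hole, about 0.0085 when the pin's tip rides on the track between holes, 0.015 is its upper stop. A spring pushes it down: about 4 N at 0, 9 N at the upper stop; let go, it always springs down.
- knob_grip (a point): Centre of the black round knob of the pin, 26 mm in diameter, 28 mm high, axis upright, 76 mm above the worktop with the pin home; it rises with the pin. It stands over the deck 105 mm from the turning axis and travels with the deck. Below it is a 22 mm wide steel bush whose top is 56 mm above the worktop. Free all round: can be gripped from above.
- index_pin: Flat-ended 8 mm steel pin below the knob. Under the deck it rides on a flat track with three holes 9 mm deep on a circle of 105 mm radius: front, left and right. The holes are 10 mm long along the circle, so a seated pin leaves about 1 mm play each way. Its load on track or hole must stay below 30 N (4 to 8 N from its spring alone). Origin on the pin's axis, at worktop height when home.
- salt_shaker: Salt shaker with a clear glass body and grey domed metal top, 44 mm across, 90 mm high, loose on one of the two small pads (left or right of the knob, varies). Origin at the centre of its underside.
- spice_b: Spice jar with a red cap, 45 mm across, 106 mm high, loose on the other small pad. Origin at the centre of its underside.
- sugar_tin: Red tin with a white lid, 72 mm across, 94 mm high, loose on the pad opposite the knob. Origin at the centre of its underside.
- mug_b: Green mug, 92 mm high, standing right of the carousel: bystander.
- kitchen_timer: Red and white round kitchen timer, 64 mm across, 45 mm high, right of the carousel: bystander.
- matches: Small flat packet, 37 x 55 x 16 mm, left of the carousel: bystander.
Things that resemble listed ones, but are neither listed nor needed, are in the scene too. What is shaped like the salt_shaker but pink or yellow is not meant.

How it is judged:
By the outcome, as a careful person would: the job done as asked, in the order asked, and still so for the second after the job is handed in, with the robot touching nothing.
It also fails if it takes over 48 s, if anything falls off the work surface, if the arm or the gripper's body presses on something with over 40 N, if the wrist force passes 120 N, or if a joint passes its speed limit or range.

ROBOT

A 6-joint arm with a two-finger parallel gripper is mounted at the origin on a cart in front of the work surface, level with it; the furniture and walls round the work are solid. World frame = base frame: x ahead of the robot, y to its left, z up, the work surface at z = 0. Lengths are in m, angles in degrees, forces in N, time in s.
With the tool pointing down it reaches from about 0.35 to 0.925 m from the base axis. Payload 6.4 kg.
Tool frame: the origin (TCP) lies midway between the tips of the shut fingers; the grasp point (between the pads) lies 19 mm behind it (robot.grip_depth is the distance from the TCP to the grasp point, in m); z points along the fingers, y is the line along which they close (so a half turn about z gives the same grasp; the last joint's range is limited). The gripper opens to 94 mm and grips with 3 to 60 N. Pads are 16 mm wide; open, the fingers measure 119 mm over their backs; the gripper's body (75 mm by 177 mm) begins 78 mm behind the grasp point.
Start: joints at [63.994, 14.043, 89.255, -0, 76.702, -9.975], TCP at [0.18, 0.625, 0.205] pointing down, gripper open.
Joint ranges: [-179.41, 179.41], [-58.25, 129.5], [7.25, 145.43], [-54.29, 234.29], [11.92, 165.04], [-157.13, 157.13]. Speed limits (degrees/s): [147.25, 147.25, 180, 180, 180, 180].

INTERFACE

Orientations are given as a 3x3 rotation matrix whose columns are the frame's x, y, z axes.
In Python, from station import status, viewer, robot, find_in, masks_of, landmark_of gives the robot as it stands.
- The arm moves only by the tool step_arm, never from a script. Its argument "motion" is a list of rows, each an object of numbers: "claw": the closure, from 0 (fully open) to 1 (shut); "x", "y", "z": the shift along the tool's x, y, z in cm; "spin": the turn about the tool's z in degrees. A call has 1 to 10 rows; each row shifts and turns the commanded pose from where the row before left it, along the tool's axes as they then stand; what a row does not reach is not made up. A row lasts 1/10 s, in which the tool goes at most 50 mm and 8.59 degrees, less where a joint would pass 70% of its speed; a pose out of reach is approached as far as the arm can. A call is refused whole if a number of a shift passes 5 or a number of a turn 8.59, either way. A call with a gripper value outside its range is refused whole. The fingers move at their own pace and stop on an object; "force" is the grip in N (left out, the last holds). Time passes only in rows, so rows that do not move let the fingers close. It gives the time, the measured TCP pose, the force, the opening and the grip force at its end, in the units of the state.
- status.observe(): the state, without advancing time (a new reading comes with each control period).
- viewer.read_camera(name): name is "side" or "top"; returns the picture (400x640x3 uint8, red, green, blue); there is no depth.
- viewer.camera_info(name): a dict with "K" (3x3 intrinsics, pixels), "k1" (the pictures are not rectified: a ray, as slopes to the right and down, at radius r is drawn at 1 + k1 r^2 times it, then the intrinsics apply), "rvec" (rotation vector, rad) and "tvec" (3), from world to camera coordinates, as OpenCV has them. Camera axes: x right, y down, z forward; pixel columns grow to the right and rows downward; lengths in m; the calibration is good to about 2 mm. A picture is of the moment at which its call begins. camera_info takes no time and is no camera call.
- robot.sign_off(): hands the job in; it is judged then, once.
Trained networks look in the newest picture that a camera, given by its name, has taken for a name from the list of things; names that differ only in an ending like _2 or _b are one class to them, and where a whole thing is asked for, a point or a joint stands for the part that bears it (a point fixed in the world has none). Each returns a list of dicts, best first, with "p" (0 to 1); they miss things now and then, are a little off and sometimes report something else, mostly with a low value. They report only what shows in the picture. A call takes as long as a camera call. They do not tell look-alikes from the thing itself.
- find_in(camera, thing): "uv" ([column, row] in pixels, amid what is visible of it).
- masks_of(camera, thing): "pixels" (400x640 bool, what is visible of it) and "uv" ([column, row] in pixels, amid what is visible of it).
- landmark_of(camera, thing): "uv" ([column, row] in pixels: a listed point, or the origin of a listed thing).
The state is a dict: "time_s": time; "joints": joint angles; "dq": joint speeds; "joint_efforts": joint torques, N m; "tcp_pos": TCP position; "eef_rot": TCP orientation; "contact_force": force on the tool from outside, world axes, zero at the start; "torque": the same for the moment, N m; "opening": opening from 0.0 (shut) to 1.0 (fully open); "gripper_force": force on a finger pad.
Only numpy, scipy, OpenCV 4.12 (cv2) and the standard library are available. Lean on these libraries where they do the work, as an engineer would, in place of code of your own. Each camera call takes 0.05 s, during which the arm holds its last target. There are 200 camera calls.

## Working session

There is one attempt and no reset: what is moved stays moved. The work goes in short steps, Python scripts to look and compute and a tool call to move; the robot and the scene stay as the last step left them, time stands still between calls to the robot, and variables do not carry over. Pictures are saved under pics/ and viewed, at most 10 in all, crops included, and the job is handed in when it is done.

Besides the shell and the picture viewer there is one more tool, called after "Emit:" as name(argument=value, ...), one argument or row to a line, values as JSON. step_arm: Moves the arm, as the interface text tells. Its arguments: {"type":"object","properties":{"motion":{"type":"array"},"force":{"type":"number"}},"required":["motion"]}

```bash
mkdir -p pics
cat > h.py <<'E'
import numpy as np, cv2
from station import status, viewer, robot, find_in, masks_of, landmark_of
def cam(n):
    c=viewer.camera_info(n); R=cv2.Rodrigues(np.array(c["rvec"],float))[0]
    return np.array(c["K"],float),c["k1"],R,np.array(c["tvec"],float).ravel()
def ray(n,uv):
    K,k1,R,t=cam(n)
    p=cv2.undistortPoints(np.array([[uv]],float),K,np.array([k1,0,0,0.]))[0,0]
    d=R.T@np.array([p[0],p[1],1]); return -R.T@t,d/np.linalg.norm(d)
def at_z(n,uv,z):
    o,d=ray(n,uv); return o+d*(z-o[2])/d[2]
def tri(uv1,uv2):
    a,d=ray("side",uv1);b,e=ray("top",uv2)
    s=np.linalg.lstsq(np.c_[d,-e],b-a,rcond=None)[0]
    p,q=a+s[0]*d,b+s[1]*e; return (p+q)/2,np.linalg.norm(p-q)
def proj(n,P):
    K,k1,R,t=cam(n)
    return cv2.projectPoints(np.array([P],float),cv2.Rodrigues(R)[0],t,K,np.array([k1,0,0,0.]))[0].ravel()
E
python3 - <<'E'
from h import *
ims={n:viewer.read_camera(n) for n in("side","top")}
for n,i in ims.items(): cv2.imwrite(f"pics/{n}0.png",i[:,:,::-1])
for th in("knob_grip","front_pointer","carousel","salt_shaker","spice_b","sugar_tin"):
    r={n:landmark_of(n,th) for n in ims}
    print(th,{n:[(np.round(x["uv"],1).tolist(),round(x["p"],2)) for x in v[:3]] for n,v in r.items()})
    if all(r.values()): print(tri(r["side"][0]["uv"],r["top"][0]["uv"]))
E
```

```text
knob_grip {'side': [([342.5, 221.1], 0.67), ([322.4, 163.5], 0.15)], 'top': [([300.3, 223.2], 0.48)]}
(array([0.44269578, 0.0788132 , 0.07412846]), np.float64(0.0005394295718384149))
front_pointer {'side': [([360.2, 244.6], 0.78)], 'top': [([303.1, 238.9], 0.59)]}
(array([ 3.98723442e-01,  7.56087903e-02, -3.51531490e-04]), np.float64(0.00879144241141072))
carousel {'side': [([297.0, 248.7], 0.68)], 'top': [([304.0, 190.2], 0.66)]}
(array([ 0.55133443,  0.07224396, -0.00808627]), np.float64(0.010058128622323068))
salt_shaker {'side': [([330.4, 331.3], 0.8), ([288.7, 343.7], 0.71)], 'top': [([223.8, 209.9], 0.74), ([282.7, 199.0], 0.72), ([220.5, 183.0], 0.58)]}
(array([0.49472968, 0.32016114, 0.00335153]), np.float64(0.00021932322483834103))
spice_b {'side': [([310.4, 224.2], 0.56)], 'top': [([313.8, 197.2], 0.79)]}
(array([0.51886872, 0.04094024, 0.04073573]), np.float64(0.012609514291468688))
sugar_tin {'side': [([267.1, 231.6], 0.91), ([362.2, 241.6], 0.55)], 'top': [([301.2, 167.7], 0.77)]}
(array([0.61456048, 0.07700047, 0.04973204]), np.float64(0.000193651523230159))
```

Run:
```python
import cv2
a=cv2.imread("pics/side0.png");b=cv2.imread("pics/top0.png")
cv2.imwrite("pics/c1.png",cv2.resize(a[100:380,200:500],None,fx=2.1,fy=2.1))
cv2.imwrite("pics/c2.png",cv2.resize(b[110:290,190:430],None,fx=3.2,fy=3.2))
```

```text
(no output)
```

View pics/c1.png

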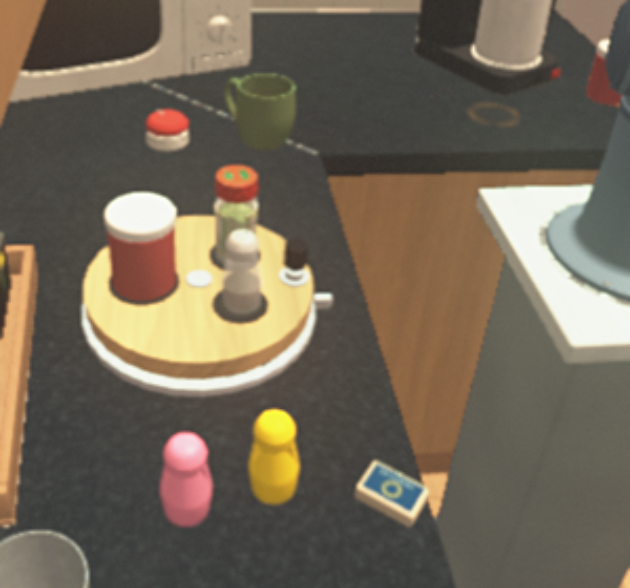

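View pics/c2.png

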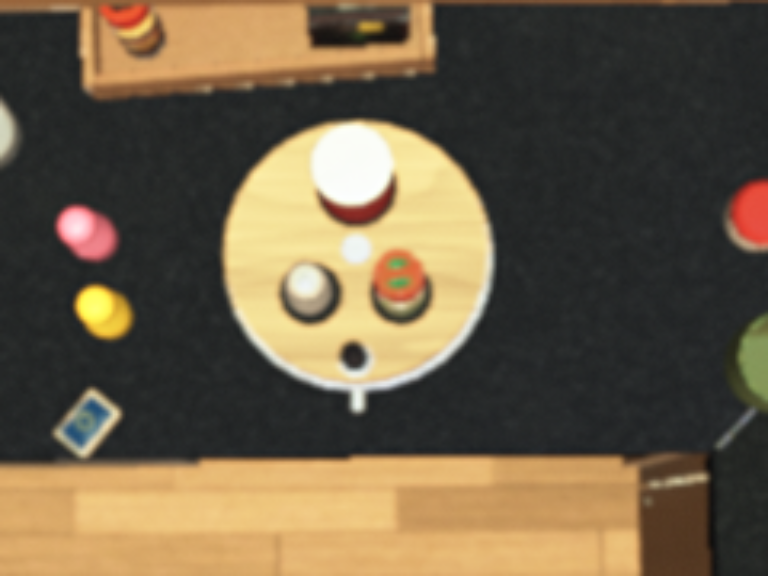

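The side and top views show the salt shaker (clear glass, grey top) left of the knob: top picture about (286,200), side (315,230). The spice jar is right of it at (315,197). The pink and yellow look-alikes stand off to the left. The salt sits at +y of the knob, so the deck has to turn anticlockwise, which moves the knob towards -y. Next I fit the carousel pose.

Run:
```python
from h import *
from scipy.optimize import least_squares
obs=[]
def add(n,uv,r,a,z,w=1): obs.append((n,np.array(uv),r,a,z,w))
# r,a(angle from front dir),z
add("top",(301.6,187.8),0,0,.046);add("side",(294.8,232.9),0,0,.046)
add("top",(301.9,238.8),.15,0,.008);add("side",(357.5,242.8),.15,0,.008)
add("top",(300.3,223.2),.105,0,.076,2);add("side",(342.5,221.1),.105,0,.076,2)
viewer.read_camera("top");viewer.read_camera("side")
for n in("top","side"):
    m=masks_of(n,"knob_grip")
    for x in m[:1]: print(n,x["p"],x["uv"],x["pixels"].sum())
# deck rim centre from top crop: x 223..493 , y 120..388 at deck/foot
add("top",((223+493)/2/3.2+190,(120+388)/2/3.2+110),0,0,.03)
def f(v):
    o=[]
    for n,uv,r,a,z,w in obs:
        P=[v[0]-r*np.cos(v[2]+a),v[1]-r*np.sin(v[2]+a),z]
        o+=list(w*(proj(n,P)-uv))
    return o
s=least_squares(f,[.55,.073,0],loss="soft_l1");print(s.x,np.degrees(s.x[2]),np.round(f(s.x),1))
v=s.x
for d in(0,35,45,55):
    t=v[2]+np.radians(d);print(d,v[0]-.105*np.cos(t),v[1]-.105*np.sin(t))
st=status.observe();print(st["time_s"],st["tcp_pos"],np.round(st["eef_rot"],4),st["contact_force"])
```

```text
top 0.5 [303.1, 220.3] 50
side 0.65 [342.0, 219.6] 156
[ 0.54953203  0.07747654 -0.01501136] -0.8600878175726433 [-0.5  1.3  0.8 -0.9 -0.7  1.   1.2 -0.1 -0.3 -1.2 -1.7 -1.2 -0.5  0.7]
0 0.4445438566914558 0.0790526771754788
35 0.46262671922360143 0.018548896251711286
45 0.47417968460981647 0.0043531913778513676
55 0.48802219277448605 -0.0076206974554336865
0.9 [0.17946671 0.62473646 0.20545009] [[-0.9611  0.2761  0.    ]
 [ 0.2761  0.9611 -0.    ]
 [-0.     -0.     -1.    ]] [-1.17771781  0.46146875  0.2345776 ]
```

Emit:
step_arm(
  motion=[
    {"x": -2.7,"y": -3.0,"claw": 0.2},
    {"x": -2.7,"y": -3.0,"claw": 0.2},
    {"x": -2.7,"y": -3.0,"claw": 0.2},
    {"x": -2.7,"y": -3.0,"claw": 0.2},
    {"x": -2.7,"y": -3.0,"claw": 0.2},
    {"x": -2.7,"y": -3.0,"claw": 0.2},
    {"x": -2.7,"y": -3.0,"claw": 0.2},
    {"x": -2.7,"y": -3.0,"claw": 0.2},
    {"x": -2.7,"y": -3.0,"claw": 0.2},
    {"x": -2.7,"y": -3.0,"claw": 0.2},
  ],
)

```text
schema error: expected keys claw, x, y, z, spin
```

Emit:
step_arm(
  motion=[
    {"claw": 0.2,"x": -2.7,"y": -3.0,"z": 0,"spin": 0},
    {"claw": 0.2,"x": -2.7,"y": -3.0,"z": 0,"spin": 0},
    {"claw": 0.2,"x": -2.7,"y": -3.0,"z": 0,"spin": 0},
    {"claw": 0.2,"x": -2.7,"y": -3.0,"z": 0,"spin": 0},
    {"claw": 0.2,"x": -2.7,"y": -3.0,"z": 0,"spin": 0},
    {"claw": 0.2,"x": -2.7,"y": -3.0,"z": 0,"spin": 0},
    {"claw": 0.2,"x": -2.7,"y": -3.0,"z": 0,"spin": 0},
    {"claw": 0.2,"x": -2.7,"y": -3.0,"z": 0,"spin": 0},
    {"claw": 0.2,"x": -2.7,"y": -3.0,"z": 0,"spin": 0},
    {"claw": 0.2,"x": -2.7,"y": -3.0,"z": 0,"spin": 0},
  ],
)

```text
time_s: 1.9
tcp_pos: [0.3566, 0.2604, 0.2057]
eef_rot: [[-0.961, 0.276, 0.001], [0.276, 0.961, 0.0], [-0.001, 0.001, -1.0]]
contact_force: [0.5, -0.4, -0.0]
opening: 0.8
gripper_force: 0.0
```

Emit:
step_arm(
  motion=[
    {"claw": 0.2,"x": -2.7,"y": -3.0,"z": 0,"spin": 0},
    {"claw": 0.2,"x": -2.7,"y": -3.0,"z": 0,"spin": 0},
    {"claw": 0.2,"x": -2.7,"y": -3.0,"z": 0,"spin": 0},
    {"claw": 0.2,"x": -2.7,"y": -3.0,"z": 0,"spin": 0},
    {"claw": 0.2,"x": -2.65,"y": -2.95,"z": 0,"spin": 0},
    {"claw": 0.2,"x": 0,"y": 0,"z": 0,"spin": -8},
    {"claw": 0.2,"x": 0,"y": 0,"z": 0,"spin": -8},
    {"claw": 0.2,"x": 0,"y": 0,"z": 3,"spin": 0},
    {"claw": 0.2,"x": 0,"y": 0,"z": 3,"spin": 0},
    {"claw": 0.2,"x": 0,"y": 0,"z": 0,"spin": 0},
  ],
)

```text
time_s: 2.9
tcp_pos: [0.4411, 0.0811, 0.1418]
eef_rot: [[-1.0, 0.001, -0.008], [0.001, 1.0, 0.001], [0.008, 0.001, -1.0]]
contact_force: [-0.8, -0.7, -0.1]
opening: 0.802
gripper_force: 0.0
```

Run:
```python
from h import *
st=status.observe();print(st["time_s"],st["tcp_pos"],np.round(st["eef_rot"],3).tolist(),st["contact_force"])
a=viewer.read_camera("side")
print([(x["uv"],x["p"]) for x in landmark_of("side","knob_grip")[:2]])
cv2.imwrite("pics/s1.png",cv2.resize(a[120:280,250:450,::-1],None,fx=4,fy=3.75) if 0 else cv2.resize(a[130:270,270:450,::-1],None,fx=4,fy=4))
for P in (st["tcp_pos"],(st["tcp_pos"][0],st["tcp_pos"][1],.076)): print(proj("side",P))
```

```text
2.9 [0.44109574 0.08114512 0.14178248] [[-1.0, 0.001, -0.008], [0.001, 1.0, 0.001], [0.008, 0.001, -1.0]] [-0.75864632 -0.70107043 -0.08697034]
[([341.3, 221.2], 0.59)]
[345.14101797 196.97772126]
[343.27346767 221.02206786]
```

View pics/s1.png

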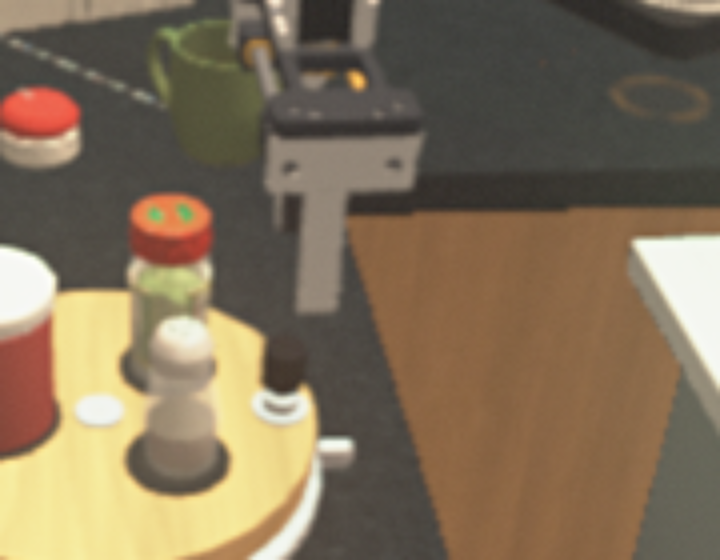

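Emit:
step_arm(
  motion=[
    {"claw": 0.2,"x": -0.35,"y": -0.2,"z": 2,"spin": 0},
    {"claw": 0.2,"x": 0,"y": 0,"z": 2,"spin": 0},
    {"claw": 0.2,"x": 0,"y": 0,"z": 2,"spin": 0},
    {"claw": 0.2,"x": 0,"y": 0,"z": 1,"spin": 0},
    {"claw": 0.2,"x": 0,"y": 0,"z": 1,"spin": 0},
    {"claw": 0.2,"x": 0,"y": 0,"z": 0,"spin": 0},
    {"claw": 0.2,"x": 0,"y": 0,"z": 0,"spin": 0},
  ],
)

```text
time_s: 3.7
tcp_pos: [0.4484, 0.079, 0.0663]
eef_rot: [[-1.0, 0.0, 0.001], [0.0, 1.0, -0.0], [-0.001, -0.0, -1.0]]
contact_force: [0.5, 0.8, 0.1]
opening: 0.798
gripper_force: 0.0
```

Run:
```python
from h import *
st=status.observe();print(st["time_s"],st["tcp_pos"],st["contact_force"])
a=viewer.read_camera("side");b=viewer.read_camera("top")
m=masks_of("side","knob_grip")[:2];print([(x["uv"],x["p"]) for x in m])
p=st["tcp_pos"];print(proj("side",(p[0],p[1],.076)))
cv2.imwrite("pics/s2.png",np.hstack([cv2.resize(a[180:260,300:400,::-1],None,fx=4,fy=4),cv2.resize(b[180:260,250:350,::-1],None,fx=4,fy=4)]))
```

```text
3.7 [0.44836925 0.0789841  0.06631263] [0.4662194  0.75689581 0.10606454]
[([337.0, 217.8], 0.47)]
[339.97543917 220.55219379]
```

View pics/s2.png

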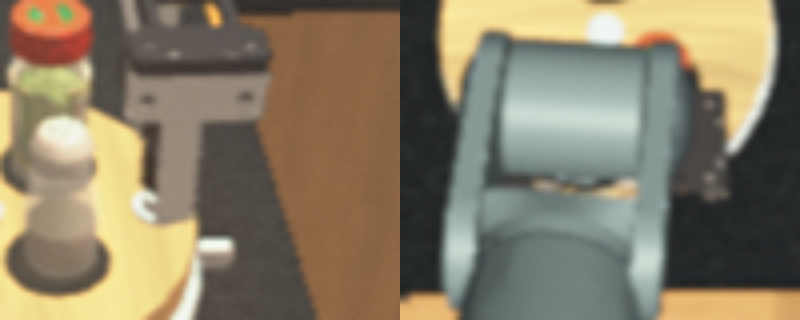

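Emit:
step_arm(
  motion=[
    {"claw": 0.2,"x": 0.3,"y": 0,"z": 0.5,"spin": 0},
    {"claw": 0.2,"x": 0,"y": 0,"z": 0,"spin": 0},
    {"claw": 0.9,"x": 0,"y": 0,"z": 0,"spin": 0},
    {"claw": 0.9,"x": 0,"y": 0,"z": 0,"spin": 0},
    {"claw": 0.9,"x": 0,"y": 0,"z": 0,"spin": 0},
    {"claw": 0.9,"x": 0,"y": 0,"z": 0,"spin": 0},
    {"claw": 0.9,"x": 0,"y": 0,"z": 0,"spin": 0},
  ],
  force=25,
)

```text
time_s: 4.55
tcp_pos: [0.4447, 0.079, 0.0605]
eef_rot: [[-1.0, 0.001, 0.0], [0.001, 1.0, -0.0], [-0.0, -0.0, -1.0]]
contact_force: [0.4, -0.9, 0.3]
opening: 0.413
gripper_force: 0.0
```

Emit:
step_arm(
  motion=[
    {"claw": 0.9,"x": 0,"y": 0,"z": 0,"spin": 0},
    {"claw": 0.9,"x": 0,"y": 0,"z": 0,"spin": 0},
    {"claw": 0.9,"x": 0,"y": 0,"z": 0,"spin": 0},
    {"claw": 0.9,"x": 0,"y": 0,"z": 0,"spin": 0},
  ],
  force=25,
)

```text
time_s: 4.95
tcp_pos: [0.4446, 0.0791, 0.0605]
eef_rot: [[-1.0, 0.001, -0.0], [0.001, 1.0, 0.0], [0.0, 0.0, -1.0]]
contact_force: [-0.8, 0.1, 0.3]
opening: 0.268
gripper_force: 25.0
```

Emit:
step_arm(
  motion=[
    {"claw": 0.9,"x": 0,"y": 0,"z": -0.3,"spin": 0},
    {"claw": 0.9,"x": 0,"y": 0,"z": -0.3,"spin": 0},
    {"claw": 0.9,"x": 0,"y": 0,"z": -0.3,"spin": 0},
    {"claw": 0.9,"x": 0,"y": 0,"z": -0.2,"spin": 0},
    {"claw": 0.9,"x": 0,"y": 0,"z": 0,"spin": 0},
    {"claw": 0.9,"x": 0,"y": 0,"z": 0,"spin": 0},
  ],
  force=25,
)

```text
time_s: 5.55
tcp_pos: [0.4445, 0.079, 0.0713]
eef_rot: [[-1.0, 0.001, -0.0], [0.001, 1.0, 0.0], [0.0, 0.0, -1.0]]
contact_force: [3.2, 1.0, -7.2]
opening: 0.273
gripper_force: 25.0
```

Emit:
step_arm(
  motion=[
    {"claw": 0.9,"x": 0,"y": 0,"z": 0,"spin": 0.8},
    {"claw": 0.9,"x": 0,"y": -0.183,"z": 0,"spin": -1},
    {"claw": 0.9,"x": -0.006,"y": -0.366,"z": 0,"spin": -2},
    {"claw": 0.9,"x": -0.014,"y": -0.55,"z": 0,"spin": -3},
    {"claw": 0.9,"x": -0.014,"y": -0.55,"z": 0,"spin": -3},
    {"claw": 0.9,"x": -0.014,"y": -0.55,"z": 0,"spin": -3},
    {"claw": 0.9,"x": -0.014,"y": -0.55,"z": 0,"spin": -3},
  ],
)

```text
time_s: 6.25
tcp_pos: [0.4477, 0.0521, 0.0713]
eef_rot: [[-0.969, -0.247, -0.0], [-0.247, 0.969, 0.001], [-0.0, 0.001, -1.0]]
contact_force: [3.0, 2.8, -7.9]
opening: 0.271
gripper_force: 25.0
```

Emit:
step_arm(
  motion=[
    {"claw": 0.9,"x": -0.014,"y": -0.55,"z": 0,"spin": -3},
    {"claw": 0.9,"x": -0.014,"y": -0.55,"z": 0,"spin": -3},
    {"claw": 0.9,"x": -0.014,"y": -0.55,"z": 0,"spin": -3},
    {"claw": 0.9,"x": -0.014,"y": -0.55,"z": 0,"spin": -3},
    {"claw": 0.9,"x": -0.006,"y": -0.366,"z": 0,"spin": -2},
    {"claw": 0.9,"x": 0,"y": -0.183,"z": 0,"spin": -1},
    {"claw": 0.9,"x": 0,"y": 0,"z": 0,"spin": 0},
  ],
)

```text
time_s: 6.95
tcp_pos: [0.4579, 0.0263, 0.0713]
eef_rot: [[-0.873, -0.487, -0.0], [-0.487, 0.873, 0.0], [-0.0, 0.0, -1.0]]
contact_force: [3.0, 1.6, -7.4]
opening: 0.274
gripper_force: 25.0
```

Run:
```python
from h import *
st=status.observe();p=st["tcp_pos"];print(st["time_s"],p,st["contact_force"])
v=(.54953,.07748);print(np.degrees(np.arctan2(v[1]-p[1],v[0]-p[0]))+.86,np.hypot(v[1]-p[1],v[0]-p[0]))
a=viewer.read_camera("side")
for th in("knob_grip","salt_shaker"):
  for x in masks_of("side",th)[:3]:
    r=np.argwhere(x["pixels"]);print(th,x["uv"],x["p"],len(r),r.min(0),r.max(0))
cv2.imwrite("pics/s3.png",cv2.resize(a[160:280,250:400,::-1],None,fx=5,fy=5))
```

```text
6.95 [0.45789639 0.02629465 0.07134955] [ 3.03345545  1.57629592 -7.39336757]
30.047160022559314 0.10496027265204981
knob_grip [301.5, 253.4] 0.17 5657 [197 240] [288 357]
salt_shaker [327.2, 317.7] 0.8 843 [296 318] [340 340]
salt_shaker [286.8, 330.9] 0.67 825 [306 277] [349 299]
salt_shaker [319.4, 223.3] 0.55 631 [202 311] [240 330]
```

View pics/s3.png

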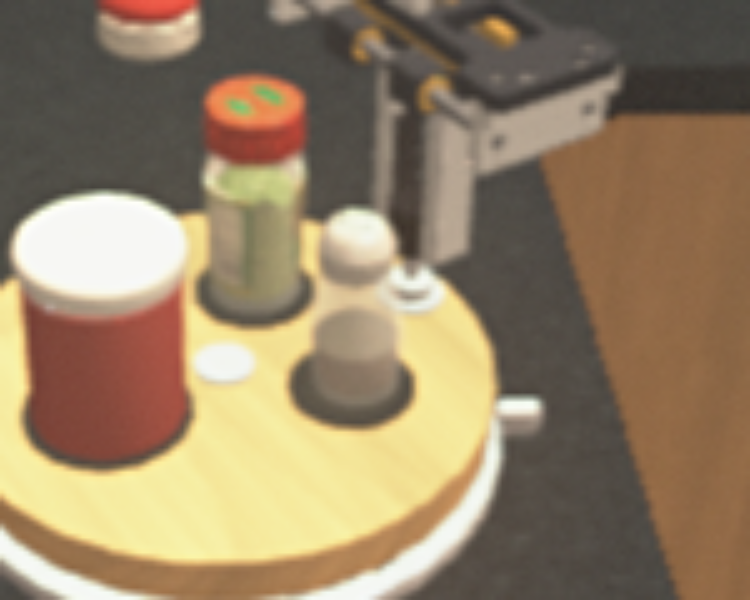

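The knob is held at crop (412,250), with the bare pin and bush showing below it at about (332,216) full-frame. The deck is at about 30° and all three jars are upright. Next I lower the pin onto the track and loosen the fingers, so that the spring alone loads it.

Emit:
step_arm(
  motion=[
    {"claw": 0.9,"x": 0,"y": 0,"z": 0.1,"spin": 0},
    {"claw": 0.9,"x": 0,"y": 0,"z": 0.1,"spin": 0},
    {"claw": 0.9,"x": 0,"y": 0,"z": 0,"spin": 0},
    {"claw": 0.69,"x": 0,"y": 0,"z": 0,"spin": 0},
    {"claw": 0.69,"x": 0,"y": 0,"z": 0,"spin": 0},
    {"claw": 0.69,"x": 0,"y": 0,"z": 0.2,"spin": 0},
    {"claw": 0.69,"x": 0,"y": 0,"z": 0.1,"spin": 0},
    {"claw": 0.69,"x": 0,"y": 0,"z": 0,"spin": 0},
  ],
)

```text
time_s: 7.9
tcp_pos: [0.4577, 0.0262, 0.0664]
eef_rot: [[-0.873, -0.487, -0.0], [-0.487, 0.873, -0.0], [0.0, 0.0, -1.0]]
contact_force: [-0.1, -0.1, 0.1]
opening: 0.308
gripper_force: 0.0
```

```bash
cat > d.py <<'E'
from h import *
import sys
st=status.observe();p=np.array(st["tcp_pos"]);v=np.array((.54953,.07748))
th=np.arctan2(v[1]-p[1],v[0]-p[0]);t=np.array([np.sin(th),-np.cos(th)])
f=np.array(st["contact_force"])
print("t",round(st["time_s"],2),"tcpang",round(np.degrees(th)+.86,2),"r",round(np.hypot(*(v-p[:2])),4),"Ftan(resist)",round(-f[:2]@t,2),"F",np.round(f,1),"tq",np.round(st["torque"],2))
a=viewer.read_camera("side").astype(int)
c=proj("side",(p[0],p[1],.060));u=int(round(c[0]));w=int(round(c[1]))
g=a.sum(2)//3
print(u,w);print(g[w-14:w+6,u-5:u+6])
E
python3 d.py
```

```text
t 7.9 tcpang 30.04 r 0.1051 Ftan(resist) -0.04 F [-0.1 -0.1  0.1] tq [0.07 0.01 0.01]
333 213
[[ 81  70  70  68  69  68  78 113 129 135 158]
 [ 78  68  70  69  69  66  78 111 127 136 152]
 [ 75  66  72  71  70  69  81 112 130 130 149]
 [ 70  62  70  70  71  68  85 115 130 131 149]
 [ 68  57  60  64  66  67  84 114 129 133 149]
 [ 84  54  57  58  59  60  78 113 130 138 154]
 [120  64  55  56  58  58  76 114 131 140 156]
 [158  84  55  56  59  60  82 113 133 142 154]
 [188 113  62  54  55  60  86 115 133 144 157]
 [203 134  72  54  54  61  85 118 134 146 158]
 [200 134  73  56  55  62  90 118 134 150 162]
 [183 115  64  53  56  62  93 121 134 150 163]
 [158 110  72  59  57  68  97 122 135 152 165]
 [172 160 123  89  83  97 112 123 136 156 168]
 [200 209 165 124 122 137 140 134 132 153 163]
 [225 234 200 140 134 159 163 150 139 133 124]
 [234 243 230 192 184 212 210 194 186 164 123]
 [223 238 241 239 239 244 242 233 230 225 194]
 [199 204 217 231 238 236 231 218 229 241 231]
 [191 168 156 167 177 180 180 194 229 244 238]]
```

Emit:
step_arm(
  motion=[
    {"claw": 0.69,"x": 0,"y": -0.15,"z": 0,"spin": -0.8},
    {"claw": 0.69,"x": 0,"y": -0.15,"z": 0,"spin": -0.8},
    {"claw": 0.69,"x": 0,"y": -0.15,"z": 0,"spin": -0.8},
    {"claw": 0.69,"x": 0,"y": -0.15,"z": 0,"spin": -0.8},
    {"claw": 0.69,"x": 0,"y": 0,"z": 0,"spin": 0},
  ],
)

```text
time_s: 8.45
tcp_pos: [0.4604, 0.022, 0.0663]
eef_rot: [[-0.844, -0.536, -0.002], [-0.536, 0.844, 0.002], [0.0, 0.003, -1.0]]
contact_force: [-1.4, 5.4, 2.3]
opening: 0.315
gripper_force: 2.4
```

```bash
python3 d.py
```

```text
t 8.45 tcpang 32.76 r 0.105 Ftan(resist) 5.35 F [-1.4  5.4  2.3] tq [0.91 0.33 0.  ]
332 212
[[ 71  66  69  70  71  68  78 110 130 135 151]
 [ 72  68  70  70  70  68  78 111 129 134 155]
 [ 69  72  70  71  70  67  79 112 128 137 158]
 [ 64  65  71  71  71  70  78 112 127 135 158]
 [ 65  57  63  66  67  69  81 113 130 133 155]
 [112  62  55  57  60  63  79 112 128 132 151]
 [172  88  53  55  56  58  77 111 129 130 150]
 [208 127  71  55  53  59  75 112 128 132 152]
 [225 174 103  61  54  58  77 113 129 138 157]
 [229 194 121  66  54  59  84 115 130 142 157]
 [227 204 134  73  54  60  85 117 131 141 159]
 [221 195 129  69  54  60  86 116 131 143 161]
 [208 178 120  65  51  57  84 115 133 146 161]
 [188 171 130  83  69  81 102 121 133 150 166]
 [169 176 154 118 109 123 132 132 133 149 159]
 [172 203 187 140 128 144 153 148 137 130 120]
 [188 228 225 185 164 188 208 206 181 143 105]
 [201 235 241 235 231 239 244 240 226 208 171]
 [198 213 231 238 242 244 240 227 225 237 230]
 [192 186 187 189 193 196 191 187 220 241 241]]
```

Emit:
step_arm(
  motion=[
    {"claw": 0.69,"x": 0,"y": -0.07,"z": 0,"spin": -0.4},
    {"claw": 0.69,"x": 0,"y": -0.07,"z": 0,"spin": -0.4},
    {"claw": 0.69,"x": 0,"y": -0.07,"z": 0,"spin": -0.4},
    {"claw": 0.69,"x": 0,"y": 0,"z": 0,"spin": 0},
  ],
)

```text
time_s: 8.9
tcp_pos: [0.4615, 0.0204, 0.0663]
eef_rot: [[-0.833, -0.553, -0.002], [-0.553, 0.833, 0.003], [-0.0, 0.003, -1.0]]
contact_force: [-3.2, 5.4, 2.0]
opening: 0.311
gripper_force: 2.8
```

```bash
sed -i 's/^print(u,w).*/print(u,w,g[w-4:w+6,u-2:u+1].min(1))/' d.py; python3 d.py
```

```text
t 8.9 tcpang 33.81 r 0.1049 Ftan(resist) 6.31 F [-3.2  5.4  2. ] tq [ 1.11  0.37 -0.01]
331 211 [ 56  54  53  56  85 118 138 196 240 223]
```

Emit:
step_arm(
  motion=[
    {"claw": 0.69,"x": 0,"y": -0.07,"z": 0,"spin": -0.4},
    {"claw": 0.69,"x": 0,"y": -0.07,"z": 0,"spin": -0.4},
    {"claw": 0.69,"x": 0,"y": -0.07,"z": 0,"spin": -0.4},
    {"claw": 0.69,"x": 0,"y": 0,"z": 0,"spin": 0},
  ],
)

```text
time_s: 9.35
tcp_pos: [0.4627, 0.0185, 0.0663]
eef_rot: [[-0.821, -0.571, -0.002], [-0.571, 0.821, 0.002], [0.0, 0.003, -1.0]]
contact_force: [-2.4, 4.7, 1.6]
opening: 0.31
gripper_force: 2.5
```

```bash
python3 d.py
```

```text
t 9.35 tcpang 35.02 r 0.105 Ftan(resist) 5.21 F [-2.4  4.7  1.6] tq [0.96 0.32 0.03]
330 211 [ 82  79  67  73 104 125 159 221 232 206]
```

Emit:
step_arm(
  motion=[
    {"claw": 0.69,"x": 0,"y": -0.07,"z": 0,"spin": -0.4},
    {"claw": 0.69,"x": 0,"y": -0.07,"z": 0,"spin": -0.4},
    {"claw": 0.69,"x": 0,"y": -0.07,"z": 0,"spin": -0.4},
    {"claw": 0.69,"x": 0,"y": 0,"z": 0,"spin": 0},
  ],
)

```text
time_s: 9.8
tcp_pos: [0.4638, 0.017, 0.0663]
eef_rot: [[-0.809, -0.588, -0.002], [-0.588, 0.809, 0.003], [-0.0, 0.003, -1.0]]
contact_force: [-2.7, 5.0, 2.2]
opening: 0.31
gripper_force: 2.8
```

```bash
python3 d.py
```

```text
t 9.8 tcpang 36.08 r 0.1049 Ftan(resist) 5.66 F [-2.7  5.   2.2] tq [ 1.04  0.4  -0.02]
330 211 [ 85  78  66  84 126 139 180 233 228 193]
```

Emit:
step_arm(
  motion=[
    {"claw": 0.69,"x": 0,"y": -0.07,"z": 0,"spin": -0.4},
    {"claw": 0.69,"x": 0,"y": -0.07,"z": 0,"spin": -0.4},
    {"claw": 0.69,"x": 0,"y": -0.07,"z": 0,"spin": -0.4},
    {"claw": 0.69,"x": 0,"y": 0,"z": 0,"spin": 0},
  ],
)

```text
time_s: 10.25
tcp_pos: [0.465, 0.0154, 0.0663]
eef_rot: [[-0.797, -0.604, -0.002], [-0.604, 0.797, 0.003], [-0.0, 0.003, -1.0]]
contact_force: [-3.3, 6.2, 2.3]
opening: 0.311
gripper_force: 3.0
```

```bash
python3 d.py
```

```text
t 10.25 tcpang 37.16 r 0.1049 Ftan(resist) 6.99 F [-3.3  6.2  2.3] tq [ 1.17  0.42 -0.01]
329 210 [166 176 155 127 124 134 146 180 201 194]
```

Emit:
step_arm(
  motion=[
    {"claw": 0.69,"x": 0,"y": -0.07,"z": 0,"spin": -0.4},
    {"claw": 0.69,"x": 0,"y": -0.07,"z": 0,"spin": -0.4},
    {"claw": 0.69,"x": 0,"y": 0,"z": 0,"spin": 0},
  ],
)

```text
time_s: 10.6
tcp_pos: [0.4659, 0.0141, 0.0663]
eef_rot: [[-0.788, -0.616, -0.002], [-0.616, 0.788, 0.002], [-0.0, 0.003, -1.0]]
contact_force: [-2.1, 5.8, 2.4]
opening: 0.315
gripper_force: 2.7
```

```bash
cat >> d.py <<'E'
np.save(f"pics/a{st['time_s']:.2f}.npy",a.astype(np.uint8))
E
python3 d.py
```

```text
t 10.6 tcpang 38.01 r 0.1049 Ftan(resist) 5.9 F [-2.1  5.8  2.4] tq [ 1.    0.41 -0.04]
329 210 [165 175 148 123 131 144 160 181 194 188]
```

Emit:
step_arm(
  motion=[
    {"claw": 0.69,"x": 0,"y": -0.07,"z": 0,"spin": -0.4},
    {"claw": 0.69,"x": 0,"y": -0.07,"z": 0,"spin": -0.4},
    {"claw": 0.69,"x": 0,"y": -0.07,"z": 0,"spin": -0.4},
    {"claw": 0.69,"x": 0,"y": 0,"z": 0,"spin": 0},
  ],
)

```text
time_s: 11.05
tcp_pos: [0.4671, 0.0125, 0.0663]
eef_rot: [[-0.775, -0.632, -0.002], [-0.632, 0.775, 0.003], [-0.0, 0.003, -1.0]]
contact_force: [-2.1, 4.9, 3.2]
opening: 0.31
gripper_force: 2.8
```

```bash
python3 d.py
```

```text
t 11.05 tcpang 39.13 r 0.1049 Ftan(resist) 5.15 F [-2.1  4.9  3.2] tq [1.03 0.42 0.03]
328 209 [208 223 219 197 167 154 154 156 174 184]
```

Emit:
step_arm(
  motion=[
    {"claw": 0.69,"x": 0,"y": -0.07,"z": 0,"spin": -0.4},
    {"claw": 0.69,"x": 0,"y": -0.07,"z": 0,"spin": -0.4},
    {"claw": 0.69,"x": 0,"y": -0.07,"z": 0,"spin": -0.4},
    {"claw": 0.69,"x": 0,"y": 0,"z": 0,"spin": 0},
  ],
)

```text
time_s: 11.5
tcp_pos: [0.4685, 0.0108, 0.0663]
eef_rot: [[-0.762, -0.648, -0.002], [-0.648, 0.762, 0.002], [-0.0, 0.003, -1.0]]
contact_force: [-1.9, 4.5, 2.5]
opening: 0.311
gripper_force: 2.6
```

```bash
python3 d.py
```

```text
t 11.5 tcpang 40.29 r 0.1049 Ftan(resist) 4.66 F [-1.9  4.5  2.5] tq [ 0.93  0.37 -0.04]
328 209 [222 225 213 194 169 162 155 153 169 180]
```

Emit:
step_arm(
  motion=[
    {"claw": 0.69,"x": 0,"y": -0.07,"z": 0,"spin": -0.4},
    {"claw": 0.69,"x": 0,"y": -0.07,"z": 0,"spin": -0.4},
    {"claw": 0.69,"x": 0,"y": -0.07,"z": 0,"spin": -0.4},
    {"claw": 0.69,"x": 0,"y": 0,"z": 0,"spin": 0},
  ],
)

```text
time_s: 11.95
tcp_pos: [0.4696, 0.0095, 0.0661]
eef_rot: [[-0.748, -0.664, -0.002], [-0.664, 0.748, 0.003], [-0.0, 0.004, -1.0]]
contact_force: [-1.4, 5.0, 1.4]
opening: 0.308
gripper_force: 3.0
```

```bash
python3 d.py
```

```text
t 11.95 tcpang 41.24 r 0.1049 Ftan(resist) 4.72 F [-1.4  5.   1.4] tq [ 1.14  0.47 -0.05]
327 209 [231 226 216 205 177 161 149 148 160 164]
```

Run:
```python
import numpy as np,cv2
L=[np.load(f"pics/a{t}.npy")[185:235,300:350,::-1] for t in("10.60","11.50","11.95")]
cv2.imwrite("pics/s4.png",np.hstack([cv2.resize(x,None,fx=5.2,fy=5.2,interpolation=cv2.INTER_CUBIC) for x in L]))
```

```text
(no output)
```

View pics/s4.png

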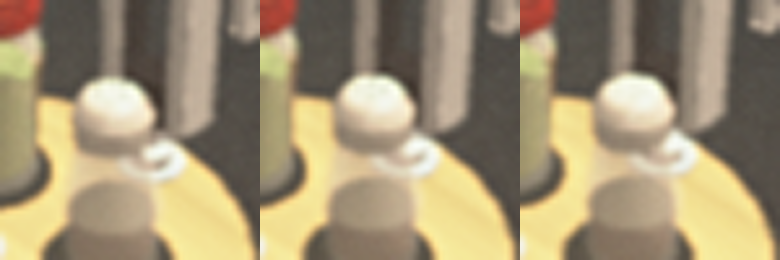

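The frames show the salt's dome hiding most of the knob. The bush ring at about (329,215) looks the same in all three, so there is no sign of a drop. I carry on in small steps and watch the force.

Emit:
step_arm(
  motion=[
    {"claw": 0.69,"x": 0,"y": -0.07,"z": 0,"spin": -0.4},
    {"claw": 0.69,"x": 0,"y": -0.07,"z": 0,"spin": -0.4},
    {"claw": 0.69,"x": 0,"y": 0,"z": 0,"spin": 0},
  ],
)

```text
time_s: 12.3
tcp_pos: [0.4706, 0.0082, 0.0658]
eef_rot: [[-0.739, -0.674, -0.002], [-0.674, 0.739, 0.002], [-0.0, 0.003, -1.0]]
contact_force: [-0.6, 3.9, -1.1]
opening: 0.311
gripper_force: 2.0
```

```bash
python3 d.py
```

```text
t 12.3 tcpang 42.14 r 0.105 Ftan(resist) 3.33 F [-0.6  3.9 -1.1] tq [ 0.85  0.17 -0.01]
327 209 [230 224 216 200 175 159 148 147 160 172]
```

Run:
```python
import numpy as np,cv2
A=[np.load(f"pics/a{t}.npy") for t in("11.50","11.95","12.30")]
L=[x[190:230,310:345,::-1] for x in A]
cv2.imwrite("pics/s5.png",np.hstack([cv2.resize(x,None,fx=7.4,fy=7.4,interpolation=cv2.INTER_CUBIC) for x in L]))
for x in A: print(x.sum(2)[203:220:1,328:334]//3)
```

```text
[[142  74  73 113 131 138]
 [191 118  80 110 132 137]
 [222 164  95 110 131 139]
 [225 173 100 110 131 141]
 [213 157  94 111 131 138]
 [194 136  94 115 132 134]
 [169 139 116 122 130 132]
 [162 167 158 139 127 115]
 [174 205 207 187 156 116]
 [214 239 244 239 224 179]
 [234 244 242 235 237 234]
 [225 226 212 211 234 243]
 [196 192 182 205 234 241]
 [191 197 211 232 240 234]
 [212 228 237 240 236 219]
 [210 223 227 218 208 206]
 [197 209 209 200 197 200]]
[[157  86  91 122 133 134]
 [194 123  98 123 133 135]
 [221 167 112 121 133 141]
 [224 177 114 121 135 144]
 [208 155 109 123 135 144]
 [183 135 112 126 136 145]
 [165 151 137 131 133 139]
 [176 203 190 149 121 113]
 [206 235 232 197 150 110]
 [232 245 245 240 225 176]
 [234 238 233 236 241 228]
 [211 205 199 224 242 240]
 [188 186 192 224 240 236]
 [196 211 225 235 235 222]
 [215 229 233 229 218 208]
 [206 213 210 204 202 204]
 [198 206 204 198 198 201]]
[[165  97 106 132 136 147]
 [198 128 112 130 137 149]
 [220 164 122 130 137 152]
 [215 164 123 131 137 156]
 [198 144 116 129 139 159]
 [171 128 117 130 139 157]
 [162 142 134 128 130 136]
 [178 183 163 131 111 102]
 [212 228 216 179 141  99]
 [231 243 237 234 218 167]
 [228 232 227 237 241 222]
 [202 205 212 236 244 234]
 [190 202 223 238 241 228]
 [208 224 236 234 223 212]
 [217 226 227 216 207 205]
 [201 210 206 202 201 204]
 [195 208 207 201 198 201]]
```

View pics/s5.png

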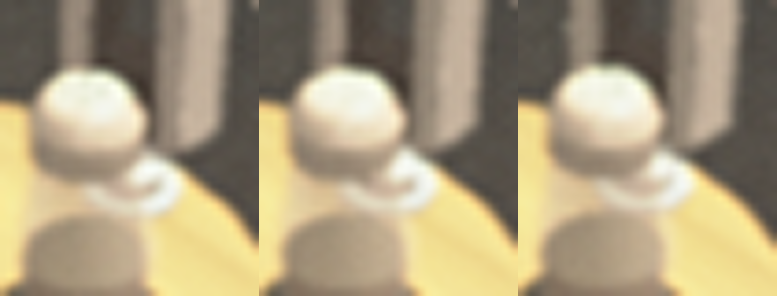

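Fz has flipped sign and the tangential resistance fell from about 5.5 to 3.3 N, which suggests the pin has dropped. The picture does not settle it because the dome hides the knob. I stop turning, let go and look with the gripper clear.

Emit:
step_arm(
  motion=[
    {"claw": 0.6,"x": 0,"y": 0.1,"z": 0,"spin": 0},
    {"claw": 0.5,"x": 0,"y": 0.05,"z": 0,"spin": 0},
    {"claw": 0.3,"x": 0,"y": 0,"z": 0,"spin": 0},
    {"claw": 0.2,"x": 0,"y": 0,"z": 0,"spin": 0},
    {"claw": 0.2,"x": 0,"y": 0,"z": -1,"spin": 0},
    {"claw": 0.2,"x": 0,"y": 0,"z": -2,"spin": 0},
    {"claw": 0.2,"x": 0,"y": 0,"z": -3,"spin": 0},
    {"claw": 0.2,"x": 0,"y": 0,"z": -3,"spin": 0},
    {"claw": 0.2,"x": 0,"y": 0,"z": 0,"spin": 0},
  ],
)

```text
time_s: 13.25
tcp_pos: [0.4737, 0.0075, 0.1618]
eef_rot: [[-0.739, -0.674, 0.01], [-0.674, 0.739, -0.002], [-0.005, -0.008, -1.0]]
contact_force: [0.1, -0.6, -0.5]
opening: 0.8
gripper_force: 0.0
```

Run:
```python
from h import *
st=status.observe();print(st["time_s"],st["tcp_pos"],st["contact_force"])
a=viewer.read_camera("side")
for z in(.056,.062,.0705,.090,.0985): print(z,proj("side",(.471,.0085,z)))
for x in landmark_of("side","knob_grip")[:2]: print(x)
for x in masks_of("side","knob_grip")[:2]:
  r=np.argwhere(x["pixels"]);print(x["uv"],x["p"],len(r),r.min(0),r.max(0))
cv2.imwrite("pics/s6.png",cv2.resize(a[175:235,290:370,::-1],None,fx=9,fy=9,interpolation=cv2.INTER_CUBIC))
```

```text
13.25 [0.47368979 0.00752303 0.16178727] [ 0.12596191 -0.60625985 -0.53907951]
0.056 [326.51997232 209.90772841]
0.062 [326.61055713 207.9152837 ]
0.0705 [326.73999457 205.06765297]
0.09 [327.04194547 198.42193169]
0.0985 [327.17579191 195.47481951]
{'uv': [327.0, 199.7], 'p': 0.38}
```

View pics/s6.png

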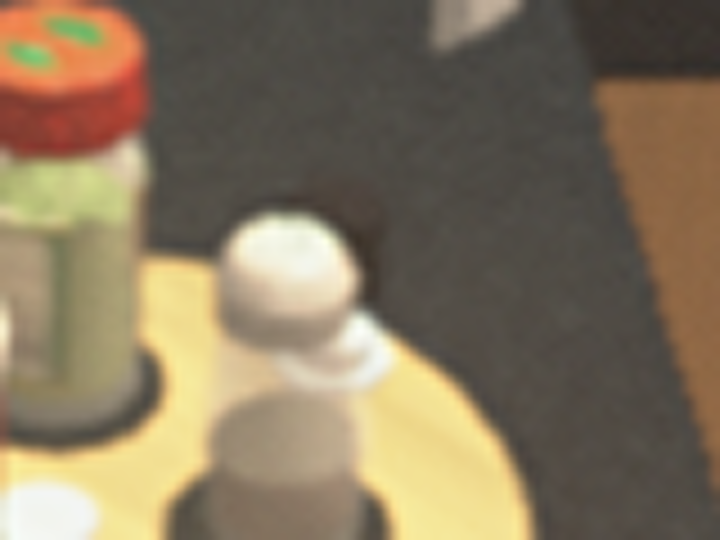

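Run:
```python
from h import *
a=cv2.imread("pics/side0.png").astype(int).sum(2)//3
b=viewer.read_camera("side").astype(int).sum(2)//3
print("home");print(a[208:240,336:350])
print("now");print(b[190:222,325:337])
for P in((.4445,.079),(.471,.0085)):
  print([np.round(proj("side",(*P,z)),1).tolist() for z in(.046,.056,.062,.09)])
```

```text
home
[[ 78  75  76  77  75  76  73  72  75  72  74  74  71  70]
 [ 75  79  76  73  74  77  73  75  75  74  74  72  71  69]
 [ 75  74  76  75  76  76  74  75  77  75  73  70  72  72]
 [ 74  73  77  75  75  74  73  75  74  76  74  73  73  76]
 [ 74  77  75  75  73  71  73  73  74  74  76  72  73  72]
 [ 85  77  74  73  73  70  70  72  73  75  77  73  73  73]
 [108  73  70  70  68  68  69  69  72  73  74  74  72  74]
 [108  73  65  68  68  68  69  67  70  71  77  74  73  75]
 [100  68  67  67  69  68  70  69  67  69  72  73  75  74]
 [ 89  63  69  69  68  68  68  68  69  69  69  71  72  75]
 [ 84  59  69  69  69  70  68  70  70  67  68  73  76  76]
 [ 74  52  60  64  67  66  68  67  64  62  66  71  75  74]
 [ 69  51  55  57  59  60  62  62  58  58  64  72  73  75]
 [ 70  52  54  56  57  55  55  58  54  60  64  73  74  76]
 [ 73  53  54  58  57  56  57  57  56  58  67  74  78  76]
 [ 68  54  54  58  56  56  56  55  56  60  66  71  73  74]
 [ 64  49  53  58  57  57  56  57  57  56  62  70  69  72]
 [ 63  51  57  55  56  56  55  55  59  81  81  70  70  71]
 [ 95  60  52  53  53  53  50  53
[... 1860 characters left out ...]
 78  78]
 [146 148 162 209 241 243 210 143  97  76  74  75]
 [144 156 188 229 242 241 235 216 164 108  78  75]
 [157 182 205 225 230 226 236 239 219 172 120  88]
 [170 180 190 198 202 209 233 242 232 209 179 134]
 [175 176 178 188 199 220 237 239 227 210 204 190]
 [194 190 193 206 222 234 233 223 211 206 207 207]
 [204 206 207 215 225 225 214 205 203 205 206 207]
 [186 190 193 199 207 205 199 200 202 205 207 206]
 [166 175 183 194 206 205 199 198 200 202 205 206]
 [163 169 176 188 205 209 202 197 196 198 201 203]
 [162 166 169 179 199 209 206 201 197 197 196 199]]
[[340.9, 230.8], [341.1, 227.4], [341.3, 225.3], [342.0, 215.6]]
[[326.4, 213.2], [326.5, 209.9], [326.6, 207.9], [327.0, 198.4]]
```

Measured against the first picture, the knob top stands about 2.7 px further above the bush ring (17.5 px now, 14.8 expected if home). So the pin is still riding on the track, and I go back down and keep feeling.

Emit:
step_arm(
  motion=[
    {"claw": 0.2,"x": 0,"y": 0,"z": 3,"spin": 0},
    {"claw": 0.2,"x": 0,"y": 0,"z": 3,"spin": 0},
    {"claw": 0.2,"x": 0,"y": 0,"z": 2,"spin": 0},
    {"claw": 0.4,"x": 0,"y": 0,"z": 1,"spin": 0},
    {"claw": 0.6,"x": 0,"y": 0,"z": 0,"spin": 0},
    {"claw": 0.69,"x": 0,"y": 0,"z": 0,"spin": 0},
    {"claw": 0.69,"x": 0,"y": 0,"z": 0,"spin": 0},
    {"claw": 0.69,"x": 0,"y": -0.07,"z": 0,"spin": 0},
    {"claw": 0.69,"x": 0,"y": -0.07,"z": 0,"spin": 0},
    {"claw": 0.69,"x": 0,"y": 0,"z": 0,"spin": 0},
  ],
)

```text
time_s: 14.45
tcp_pos: [0.4715, 0.0073, 0.0668]
eef_rot: [[-0.739, -0.674, 0.0], [-0.674, 0.739, 0.0], [-0.0, -0.0, -1.0]]
contact_force: [0.3, 0.0, 0.7]
opening: 0.311
gripper_force: 0.0
```

```bash
python3 d.py
```

```text
t 14.45 tcpang 42.84 r 0.1049 Ftan(resist) -0.19 F [0.3 0.  0.7] tq [ 0.02 -0.03 -0.01]
326 208 [233 228 219 212 198 171 150 142 138 148]
```

Emit:
step_arm(
  motion=[
    {"claw": 0.69,"x": 0,"y": -0.05,"z": 0,"spin": -0.2},
    {"claw": 0.69,"x": 0,"y": -0.05,"z": 0,"spin": -0.2},
    {"claw": 0.69,"x": 0,"y": -0.05,"z": 0,"spin": -0.2},
    {"claw": 0.69,"x": 0,"y": 0,"z": 0,"spin": 0},
  ],
)

```text
time_s: 14.9
tcp_pos: [0.4724, 0.0062, 0.0665]
eef_rot: [[-0.732, -0.682, -0.0], [-0.682, 0.732, 0.0], [0.0, 0.0, -1.0]]
contact_force: [-2.0, 1.6, 2.0]
opening: 0.313
gripper_force: 0.8
```

```bash
python3 d.py
```

```text
t 14.9 tcpang 43.59 r 0.105 Ftan(resist) 2.53 F [-2.   1.6  2. ] tq [0.38 0.27 0.04]
326 208 [234 229 220 212 199 169 151 141 137 148]
```

Emit:
step_arm(
  motion=[
    {"claw": 0.69,"x": 0,"y": -0.05,"z": 0,"spin": -0.3},
    {"claw": 0.69,"x": 0,"y": -0.05,"z": 0,"spin": -0.3},
    {"claw": 0.69,"x": 0,"y": -0.05,"z": 0,"spin": -0.3},
    {"claw": 0.69,"x": 0,"y": 0,"z": 0,"spin": 0},
  ],
)

```text
time_s: 15.35
tcp_pos: [0.4734, 0.005, 0.0664]
eef_rot: [[-0.721, -0.693, -0.0], [-0.693, 0.721, 0.0], [0.0, 0.0, -1.0]]
contact_force: [-1.5, 1.4, 0.6]
opening: 0.308
gripper_force: 1.0
```

```bash
python3 d.py
```

```text
t 15.35 tcpang 44.46 r 0.1051 Ftan(resist) 2.04 F [-1.5  1.4  0.6] tq [ 0.36  0.31 -0.  ]
325 208 [236 227 214 207 197 165 142 135 135 149]
```

Emit:
step_arm(
  motion=[
    {"claw": 0.69,"x": 0,"y": -0.05,"z": 0,"spin": -0.3},
    {"claw": 0.69,"x": 0,"y": -0.05,"z": 0,"spin": -0.3},
    {"claw": 0.69,"x": 0,"y": -0.05,"z": 0,"spin": -0.3},
    {"claw": 0.69,"x": 0,"y": 0,"z": 0,"spin": 0},
  ],
)

```text
time_s: 15.8
tcp_pos: [0.4738, 0.0049, 0.0663]
eef_rot: [[-0.71, -0.704, -0.002], [-0.704, 0.71, 0.002], [-0.0, 0.003, -1.0]]
contact_force: [-3.3, 4.6, 4.4]
opening: 0.309
gripper_force: 3.3
```

```bash
python3 d.py
python3 - <<'E'
import numpy as np,cv2
A={t:np.load(f"pics/a{t}.npy") for t in("10.60","11.05","11.50","11.95","12.30","14.45","14.90","15.35","15.80")}
ref=None
for t,x in A.items():
    g=np.float32(x[205:225,322:345].sum(2)/3)   # bush ring
    s=np.float32(x[196:216,310:328].sum(2)/3)   # salt dome
    if ref is not None: print(t,"bush",np.round(cv2.phaseCorrelate(ref[0],g)[0],2),"salt",np.round(cv2.phaseCorrelate(ref[1],s)[0],2))
    ref=(g,s)
E
```

```text
t 15.8 tcpang 44.65 r 0.1049 Ftan(resist) 5.56 F [-3.3  4.6  4.4] tq [ 1.16  0.77 -0.02]
325 208 [236 227 214 208 198 161 141 136 134 146]
11.05 bush [-0.21 -0.37] salt [-0.17 -0.15]
11.50 bush [-0.1  -0.14] salt [-0.15 -0.32]
11.95 bush [-0.09 -0.02] salt [-0.14 -0.24]
12.30 bush [-0.15 -0.06] salt [-0.31 -0.34]
14.45 bush [ 0.08 -0.11] salt [ 0.08 -0.45]
14.90 bush [-0.13 -0.18] salt [-0.35  0.1 ]
15.35 bush [-0.05 -0.22] salt [-0.12 -0.18]
15.80 bush [-0.17 -0.01] salt [-0.22  0.1 ]
```

Emit:
step_arm(
  motion=[
    {"claw": 0.69,"x": 0,"y": -0.04,"z": 0,"spin": -0.2},
    {"claw": 0.69,"x": 0,"y": -0.03,"z": 0,"spin": -0.2},
    {"claw": 0.69,"x": 0,"y": 0,"z": 0,"spin": 0},
  ],
)

```text
time_s: 16.15
tcp_pos: [0.4739, 0.0048, 0.0663]
eef_rot: [[-0.705, -0.709, -0.003], [-0.709, 0.705, 0.003], [-0.0, 0.004, -1.0]]
contact_force: [-5.3, 7.7, 6.3]
opening: 0.313
gripper_force: 4.3
```

```bash
python3 d.py
```

```text
t 16.15 tcpang 44.72 r 0.1049 Ftan(resist) 9.26 F [-5.3  7.7  6.3] tq [1.54 1.01 0.04]
325 208 [235 226 213 207 196 164 143 136 134 146]
```

Resistance rose to 9.3 N with no motion, so the pin is against the hole's far wall. I stop, back off, let go and look again.

Emit:
step_arm(
  motion=[
    {"claw": 0.69,"x": 0,"y": 0.15,"z": 0,"spin": 0},
    {"claw": 0.69,"x": 0,"y": 0.15,"z": 0,"spin": 0},
    {"claw": 0.6,"x": 0,"y": 0,"z": 0,"spin": 0},
    {"claw": 0.4,"x": 0,"y": 0,"z": 0,"spin": 0},
    {"claw": 0.2,"x": 0,"y": 0,"z": 0,"spin": 0},
    {"claw": 0.2,"x": 0,"y": 0,"z": -1,"spin": 0},
    {"claw": 0.2,"x": 0,"y": 0,"z": -2,"spin": 0},
    {"claw": 0.2,"x": 0,"y": 0,"z": -3,"spin": 0},
    {"claw": 0.2,"x": 0,"y": 0,"z": -3,"spin": 0},
    {"claw": 0.2,"x": 0,"y": 0,"z": 0,"spin": 0},
  ],
)

```text
time_s: 17.2
tcp_pos: [0.4761, 0.0048, 0.1618]
eef_rot: [[-0.705, -0.709, 0.01], [-0.709, 0.705, -0.002], [-0.005, -0.008, -1.0]]
contact_force: [0.5, -0.4, 0.7]
opening: 0.796
gripper_force: 0.0
```

Run:
```python
from h import *
st=status.observe();print(st["time_s"],st["tcp_pos"],st["contact_force"])
a=viewer.read_camera("side");np.save("pics/look2.npy",a)
b=a.astype(int).sum(2)//3
print(b[190:222,323:337])
cv2.imwrite("pics/s7.png",cv2.resize(a[175:235,290:370,::-1],None,fx=9,fy=9,interpolation=cv2.INTER_CUBIC))
```

```text
17.2 [0.47609637 0.00478566 0.16175215] [ 0.51076386 -0.44969339  0.7214112 ]
[[ 75  75  77  76  74  76  74  74  75  74  76  73  73  74]
 [ 75  76  76  75  77  77  74  75  73  74  75  71  71  73]
 [ 77  75  74  76  74  77  75  75  73  75  76  71  74  76]
 [ 76  74  74  74  74  75  76  76  72  72  73  73  72  75]
 [ 76  74  76  76  77  78  74  75  74  73  74  71  74  73]
 [ 75  74  75  74  75  74  75  77  75  74  75  74  74  75]
 [ 70  70  73  73  74  73  74  76  73  75  75  72  73  77]
 [ 72  68  67  67  68  71  72  75  76  75  75  73  75  77]
 [134 112  89  71  65  69  70  73  76  77  74  73  75  75]
 [226 207 174 125  78  64  66  73  72  76  75  74  74  73]
 [242 244 241 202 128  77  66  68  73  76  75  76  74  73]
 [241 243 244 236 185 105  65  63  71  74  78  77  77  74]
 [240 241 241 239 212 139  78  59  67  74  75  75  75  74]
 [240 241 239 237 227 182 109  63  68  77  77  75  76  75]
 [239 238 235 233 229 208 143  78  66  77  77  76  76  77]
 [230 227 226 225 227 219 161  87  68  77  77  77  76  75]
 [213 214 218 219 219 202 142  78  66  73  78  77  76  76]
 [205 210 212 213 2
[... 166 characters left out ...]
4 151 152 162 179 178 151 110  82  74  75  78  77]
 [134 138 143 156 187 224 234 226 190 129  88  74  73  76]
 [133 140 151 168 199 224 230 237 234 197 139  98  79  76]
 [144 154 165 179 188 208 224 239 239 219 190 156 118  89]
 [168 169 174 177 185 202 228 239 233 216 206 201 179 134]
 [191 184 185 187 196 213 232 236 224 209 206 207 204 188]
 [202 203 205 205 210 217 223 219 209 204 205 207 207 206]
 [182 189 194 196 197 203 210 207 202 203 204 205 206 208]
 [159 165 173 183 190 198 208 205 201 200 203 205 206 206]
 [154 159 165 172 182 195 208 208 202 197 198 201 203 205]
 [155 159 162 166 173 185 204 209 205 199 197 197 199 201]
 [155 161 162 168 169 175 195 208 207 201 199 198 197 198]]
```

View pics/s7.png

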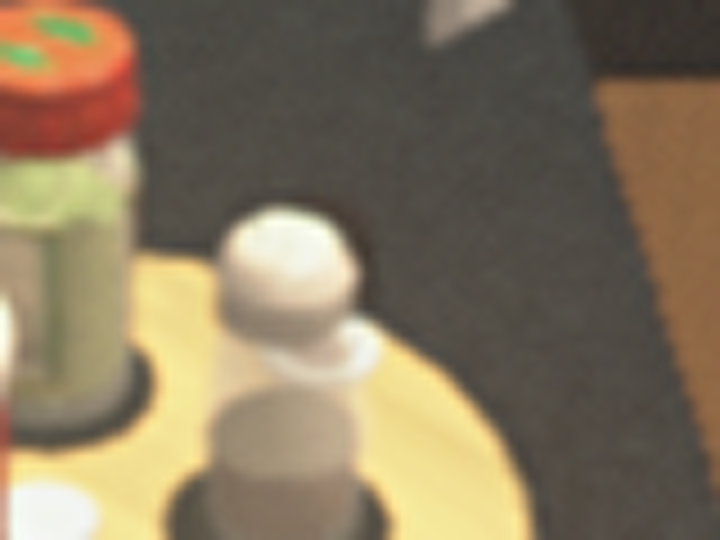

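The knob top has sunk to row ~196.4 while the ring's lower edge is at ~216.5. That span of 20.1 px matches home scale (20.6), against 22.5 when it was riding, so the pin is home. The salt shaker and spice jar are upright, and the gripper is clear with zero force. I move up a little, check once more and hand in.

Emit:
step_arm(
  motion=[
    {"claw": 0.2,"x": 0,"y": 0,"z": -3,"spin": 0},
    {"claw": 0.2,"x": 0,"y": 0,"z": -3,"spin": 0},
    {"claw": 0.2,"x": 0,"y": 0,"z": 0,"spin": 0},
    {"claw": 0.2,"x": 0,"y": 0,"z": 0,"spin": 0},
  ],
)

```text
time_s: 17.65
tcp_pos: [0.4725, 0.0056, 0.2155]
eef_rot: [[-0.705, -0.709, -0.001], [-0.709, 0.705, 0.0], [0.001, 0.001, -1.0]]
contact_force: [-0.2, -0.1, -0.8]
opening: 0.8
gripper_force: 0.0
```

Run:
```python
from h import *
a=viewer.read_camera("side")
cv2.imwrite("pics/s8.png",cv2.resize(a[120:380,200:460,::-1],None,fx=2.3,fy=2.3))
```

```text
(no output)
```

View pics/s8.png

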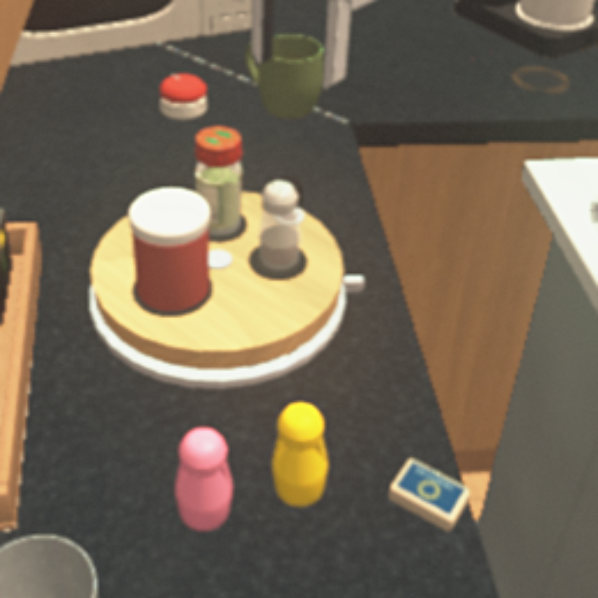

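The salt shaker, crop (280,230), stands in line with the hub (217,259) and the front pointer (355,283). All the jars are upright and the things around the carousel have not moved.

```bash
python3 -c "
from station import robot
print(robot.sign_off())"
```

```text
the job is handed in; nothing more can be done
None
```

The salt shaker is at the front pointer and the job is handed in: by camera measurement (good to about 3 mm of pin height) the pin is home in the next hole. The knob is released, everything on the deck is upright, and the deck was pressed against the hole's far wall with at most about 9 N before I stopped.

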